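Hold the hidden bolt head behind the bracket

ROBOT

A 6-joint arm with a two-finger parallel gripper is mounted at the origin on a cart in front of the work surface, level with it; the furniture and walls round the work are solid. World frame = base frame: x ahead of the robot, y to its left, z up, the work surface at z = 0. Lengths are in m, angles in degrees, forces in N, time in s.
With the tool pointing down it reaches from about 0.35 to 0.875 m from the base axis. Payload 4.2 kg.
Tool frame: the origin (TCP) lies on the centre line of the jaws, within the pads' length; the fingertips stand 25 mm ahead of it and the grasp point (between the pads) lies 6 mm ahead of it; z points along the fingers, y is the line along which they close (so a half turn about z gives the same grasp; the last joint's range is limited). The gripper opens to 87 mm and grips with 3 to 60 N. Pads are 19 mm wide; open, the fingers measure 117 mm over their backs; the gripper's body (75 mm by 190 mm) begins 51 mm behind the grasp point.
Start: joints at [85.348, 22.042, 0.453, 0, -68.411, -14.817], TCP at [0.208, 0.589, 0.248] pointing down, gripper open.
Joint ranges: [-179.83, 179.83], [-69.29, 118.12], [-61.27, 80.66], [-181.25, 117.63], [-171.15, -9.14], [-177.46, 177.46]. Speed limits (degrees/s): [159.86, 159.86, 180, 180, 180, 180].

INTERFACE

Orientations are given as a 3x3 rotation matrix whose columns are the frame's x, y, z axes.
In Python, from station import r gives the robot as it stands.
- The arm moves only by the tool move_arm, never from a script. Its argument "series" is a list of rows, each an object with "grip": the opening, from 0 (shut) to 1 (fully open); "xyz": the shift along the tool's x, y, z in mm, a list of three; "angular": the turn, a rotation vector about the tool's x, y, z in rad, a list of three. A call has 1 to 10 rows; each row is the pose to reach, as a shift and turn from the pose commanded when the call began, along the tool's axes at that moment; what a row does not reach only later rows make up. A row lasts 1/10 s, in which the tool goes at most 50 mm and 8.59 degrees, less where a joint would pass 70% of its speed; a pose out of reach is approached as far as the arm can. A call with a gripper value outside its range is refused whole. The fingers move at their own pace and stop on an object; the grip force is fixed at half the most. Time passes only in rows, so rows that repeat a pose let the fingers close. It gives the time, the measured TCP pose, the force, the opening and the grip force at its end, in the units of the state.
- r.sense(): the state, without advancing time (a new reading comes with each control period).
- r.capture(name): name is "scene" or "top" or "wrist"; returns a dict with "img" (420x560x3 uint8, red, green, blue), "camera_matrix" (3x3 intrinsics, pixels), "rvec" (rotation vector, rad) and "tvec" (3), from world to camera coordinates, as OpenCV has them; the wrist camera has in their place "hand_eye" (4x4, takes a point from camera to tool coordinates, whose origin is the TCP and whose axes are the flange's). Camera axes: x right, y down, z forward; pixel columns grow to the right and rows downward; lengths in m; the calibration is good to about 2 mm. A picture is of the moment at which its call begins: read the wrist's pose just before it. There is no depth.
- r.finish_job(): hands the job in; it is judged then, once.
The state is a dict: "time_s": time; "joints": joint angles; "joint_velocities": joint speeds; "effort": joint torques, N m; "tcp_pos": TCP position; "ee_rot": TCP orientation; "wrist_force": force on the tool from outside, world axes, zero at the start; "moment": the same for the moment, N m; "gripper_width": opening from 0.0 (shut) to 1.0 (fully open); "gripper_force": force on a finger pad.
Only numpy, scipy, OpenCV 4.12 (cv2) and the standard library are available. Lean on these libraries where they do the work, as an engineer would, in place of code of your own. Each camera call takes 0.05 s, during which the arm holds its last target. There are 200 camera calls.

TASK

Lift the wax block off the top of the bolt bracket and set it down flat, lengthwise inside the four tape corner marks on the bench, without dropping it. Then reach down into the gap behind the bracket's front plate, grip the bolt head by its two flats and turn it back until the flats are upright and the spanner on the front is level, using only the head and leaving the spanner and the other things on the bench alone. Finish like that, still gripping the head firmly so that the bolt cannot turn: do not let go.

Things in the scene. Friction and masses are not known exactly. Their poses are not given: they have to be found in the camera images.
- bracket: Bracket fixed to the bench: base 120 (x) x 90 (y) x 8 mm and two upright aluminium plates 8 thick (x), 80 wide (y), tops 90 mm above the mat. Origin: centre of the base's underside; x runs square through the plates, away from the robot. Front plate at x -31 to -23 mm, rear plate at +23 to +31: the 46 mm gap between is open at the top and both sides. Yaw within 0.3 rad; stands left or right.
- bolt_head (a point): Steel T-shaped bolt head in the gap: 18 mm along the bolt (x), 14 mm across its two flats (y), 36 mm tall (z). Origin: its centre, on the bolt axis, midway between the plates, 62 mm above the mat (28 below the plate tops). The axis is level along the bracket's x, and the head only turns about it. A collar of 22 mm diameter fills the axis between head and front plate; the rear is free.
- bolt (a joint): Turn of bolt, head and spanner (rad). 0: flats upright, spanner level; positive: spanner end (bracket's +y side) down, top of the head leaning to +y. Range -0.3 to 0.3; the spanner's weight (under 0.1 N m) drags it to 0.3, onto a peg, whenever it is let go. Squeezing the flats firmly (about 40 N) between upright pads brings it to 0 or, where friction jams it, part of the way; turning the gripper about the bolt axis then turns it further.
- spanner_end (a point): Centre of the eye at the end of the steel spanner that sits on the nut in front of the front plate and turns with the bolt; not to be touched. The spanner is a bar 5 mm thick (x) and 14 mm high that starts at the bolt axis, 38 mm in front of the head's centre, with a 32 mm round end there; this point is 112 mm along it, and its far eye has a diameter of 22 mm.
- wax: Loose block of yellow modelling wax, 30 (x) x 62 (y, long) x 19 mm (z), about 60 g. Origin: centre of its underside. At the start it bridges the gap, lying on the tops of both plates with its long side across the gap (underside 90 mm above the mat), above the bolt head.
- corner_marks: Four flat L-shaped paper tape corners on the mat, 0.8 mm thick, around a free rectangle 58 (x) x 90 mm (y, long). Origin: centre of the rectangle at bench height. They are on the side of the work area where the bracket is not.
- cast_upper: Loose white plaster cast 57 x 68 x 30 mm, a bystander. Origin: centre of the underside.
- cast_lower: Loose grey plaster cast 57 x 68 x 32 mm, a bystander. Origin: centre of the underside.
- bur_stand: Loose aluminium bur block with burs, 34 x 66 x 44 mm, a bystander. Origin: centre of the underside.
- felt_wheel: Loose felt wheel, 48 mm diameter, 12 mm high, a bystander. Origin: centre of the underside.
Not all that is in view belongs to the job. What is meant by the wax is not orange or pink, and is the smaller of those in its own colour.

How it is judged (in metres and radians):
On the way, in this order (a step that is already met when the one before it is completed fails the run):
1. the wax block lies flat and lengthwise inside the corner marks, let go and at rest (x of wax in the frame of corner_marks between -0.018 and 0.018 m and y of wax in the frame of corner_marks between -0.018 and 0.018 m and angle between the y axis of wax and the y axis of corner_marks, either way round below 0.3 rad and angle between wax's own z axis and vertical below 0.12 rad and height (world z) of wax below 0.008 m and contact force between the fingers and wax below 0.1 N and linear speed of wax below 0.02 m/s), for 0.2 s.
2. the fingers grip the bolt head with its flats upright (value of joint bolt between -0.12 and 0.12 rad and contact force between the fingers and bolt_c0 above 10 N and distance between the grasp point and bolt_head below 0.025 m and contact force between wax and bolt_c0 below 0.1 N and velocity of joint bolt between -0.1 and 0.1 rad/s), for 0.3 s.
At the end, for the whole second after the job is handed in: The program ends with the fingers gripping the bolt head (over 10 N in all), the bolt still and within 0.12 rad of flats upright; the wax block lies flat on the bench, let go, its centre within 18 mm of that of the marks along each side, its long side within 0.3 rad of theirs (all of step 1 and all of step 2); the arm keeps its last pose, push and grip.
It fails at once if the wax block is dropped from more than about 3 cm or thrown (linear speed of wax above 0.75 m/s and contact force between the fingers and wax below 0.05 N).
It fails at once if the arm or gripper pushes on the spanner (contact force between the arm and bolt_c3 above 2 N or contact force between the arm and bolt_c4 above 2 N or contact force between the arm and bolt_c5 above 2 N).
It fails at once if a cast, the bur block or the felt wheel is moved more than 3 cm (distance of any of cast_upper, cast_lower, bur_stand, felt_wheel from where it was at the start of the episode above 0.03 m).
It also fails if it takes over 42 s, if anything falls off the work surface, if the arm or the gripper's body presses on something with over 40 N, if the wrist force passes 120 N, or if a joint passes its speed limit or range.

## Working session

There is one attempt and no reset: what is moved stays moved. The work goes in short steps, Python scripts to look and compute and a tool call to move; the robot and the scene stay as the last step left them, time stands still between calls to the robot, and variables do not carry over. Pictures are saved under pics/ and viewed, at most 10 in all, crops included, and the job is handed in when it is done.

Besides the shell and the picture viewer there is one more tool, called after "Emit:" as name(argument=value, ...), one argument or row to a line, values as JSON. move_arm: Moves the arm, as the interface text tells. Its arguments: {"type":"object","properties":{"series":{"type":"array"}},"required":["series"]}

```bash
mkdir -p pics; cat > h.py <<'E'
from station import r
import numpy as np, cv2
def cap(n,save=None):
    s=r.sense(); c=r.capture(n); K=np.array(c["camera_matrix"])
    if n=="wrist":
        T=np.eye(4);T[:3,:3]=np.array(s["ee_rot"]);T[:3,3]=s["tcp_pos"]
        W=T@np.array(c["hand_eye"]); R=W[:3,:3]; o=W[:3,3]
    else:
        Rc=cv2.Rodrigues(np.array(c["rvec"],float))[0]; R=Rc.T; o=-R@np.array(c["tvec"],float).ravel()
    if save: cv2.imwrite("pics/"+save,c["img"][:,:,::-1])
    return c["img"],K,R,o
def ray(K,R,px):
    px=np.atleast_2d(np.array(px,float)); return (R@np.linalg.inv(K)@np.c_[px,np.ones(len(px))].T).T
def plane(K,R,o,px,z):
    d=ray(K,R,px); return o+d*((z-o[2])/d[:,2:3])
def proj(K,R,o,P):
    q=(R.T@(np.atleast_2d(P)-o).T); q=K@q; return (q[:2]/q[2]).T
E
python3 - <<'E'
from h import *
a=cap("scene","scene0.png")[0]; b=cap("top","top0.png")[0]
print(r.sense())
E
```

```text
{'time_s': 0.1, 'joints': array([ 8.53472486e+01,  2.20862953e+01,  3.88103017e-01, -2.36993907e-02,
       -6.84109645e+01, -1.48161467e+01]), 'joint_velocities': array([-0.0499007 , -0.02845837,  0.11856724,  0.12697142,  0.06256443,
        0.0148825 ]), 'effort': array([-4.06642603e-04, -3.91690779e+01,  1.87932086e+01,  4.23189729e+00,
        1.34172957e-02, -7.50987556e-05]), 'tcp_pos': array([0.20814015, 0.58881301, 0.24657714]), 'ee_rot': array([[ 9.42771725e-01, -3.33438429e-01, -5.37883884e-04],
       [-3.33438842e-01, -9.42769882e-01, -1.86763908e-03],
       [ 1.15641913e-04,  1.94010869e-03, -9.99998111e-01]]), 'wrist_force': array([0.23988441, 0.05261594, 0.68153777]), 'moment': array([0.0262162 , 0.00823211, 0.01687424]), 'gripper_force': 0.0, 'gripper_width': 1.0028179338264172}
```

View pics/scene0.png

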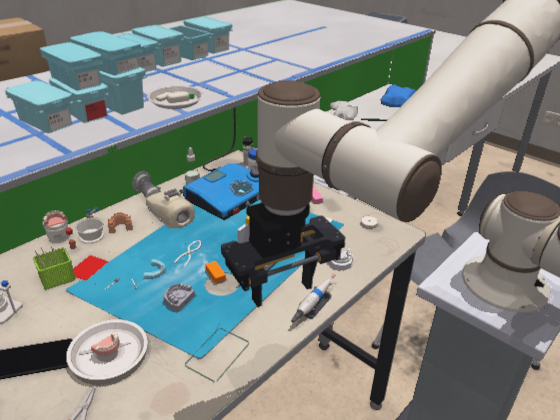

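View pics/top0.png

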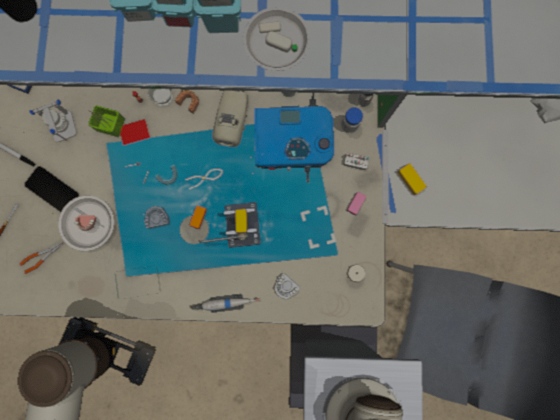

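The scene view shows the gripper hiding the bracket. In the top view the candidates for the wax are:
- yellow on the bracket at (241,220)
- a larger yellow block on the side cabinet at (412,179)
- orange at (198,217)
- pink at (356,203)

I choose (241,220). The spanner runs left to (205,241), and the corner marks are around (317,228). I'll check with a close crop and measure.

```bash
python3 - <<'E'
from h import *
a,K,R,o=cap("top")
cv2.imwrite("pics/crop1.png",cv2.resize(a[170:290,170:350,::-1],None,fx=4.4,fy=4.4,interpolation=cv2.INTER_CUBIC))
hsv=cv2.cvtColor(a,cv2.COLOR_RGB2HSV)
print("cam",o)
m=cv2.inRange(hsv,(20,120,100),(35,255,255))
for c in cv2.findContours(m,0,2)[0]:
    if cv2.contourArea(c)>40:
        (cx,cy),_,_=q=cv2.minAreaRect(c); bp=plane(K,R,o,cv2.boxPoints(q),.109)
        print("yellow",q,bp.mean(0),bp[:,:2].round(4).tolist())
m=cv2.inRange(hsv,(0,0,170),(180,60,255)); m[:195]=0;m[260:]=0;m[:,:295]=0;m[:,337:]=0
for c in cv2.findContours(m,0,2)[0]:
    q=cv2.minAreaRect(c);print("mark",cv2.contourArea(c),np.round(q[0],1),plane(K,R,o,q[0],0.001))
pts=cv2.findNonZero(m); q=cv2.minAreaRect(pts); bp=plane(K,R,o,cv2.boxPoints(q),.001);print("marks",bp.mean(0),bp[:,:2].round(4).tolist())
E
```

```text
cam [0.37775584 0.24183232 1.30375957]
yellow ((240.5, 220.5), (23.0, 11.0), 90.0) [0.50843334 0.33973568 0.109     ] [[0.538, 0.3552], [0.5388, 0.3265], [0.4788, 0.3244], [0.478, 0.3528]]
yellow ((412.4513244628906, 178.30810546875), (29.70267105102539, 13.454428672790527), 53.97262191772461) [ 0.63211413 -0.10666332  0.109     ] [[0.6525, -0.0697], [0.6746, -0.0984], [0.6116, -0.1435], [0.5898, -0.1149]]Traceback (most recent call last):
  File "<stdin>", line 14, in <module>
cv2.error: OpenCV(4.12.0) /io/opencv/modules/imgproc/src/convhull.cpp:143: error: (-215:Assertion failed) total >= 0 && (depth == CV_32F || depth == CV_32S) in function 'convexHull'
```

View pics/crop1.png

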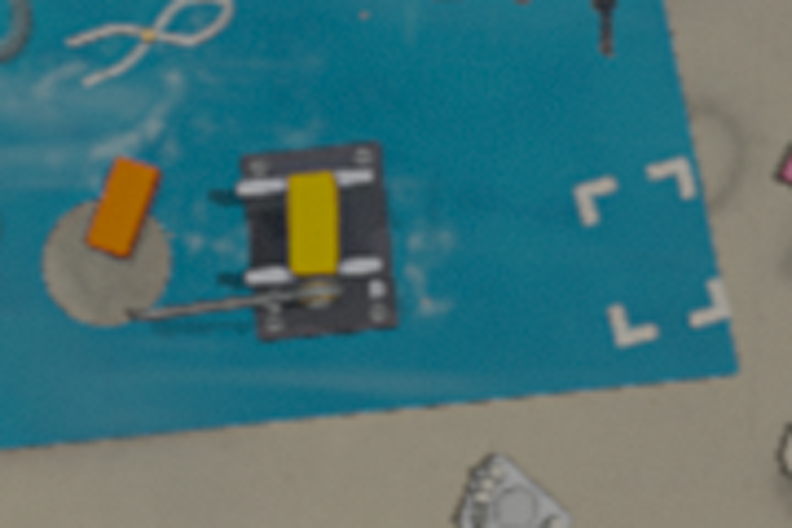

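The crop confirms a plain yellow block bridging both plates, with the spanner to the left. The marks in the crop are at TL(575,190), TR(690,165), BR(728,318) and BL(622,345). Next I measure the marks and the yaws.

```bash
python3 - <<'E'
from h import *
a,K,R,o=cap("top")
hsv=cv2.cvtColor(a,cv2.COLOR_RGB2HSV)
roi=a[198:255,297:337].astype(int)
m=np.zeros(a.shape[:2],np.uint8); m[203:253,298:338]=(a[203:253,298:338,0]>115)*255
n,l,st,ce=cv2.connectedComponentsWithStats(m)
for i in range(1,n): print(st[i],ce[i].round(1),plane(K,R,o,ce[i],0).round(4))
# crop corner estimates
px=np.array([[575,190],[690,165],[728,318],[622,345]])/4.4+[170,170]
P=plane(K,R,o,px,0); print(P.round(4),P.mean(0))
d=(P[0]+P[1]-P[2]-P[3])[:2]; print("marks long dir deg",np.degrees(np.arctan2(d[1],d[0])))
# base edges of bracket
px=np.array([[243,157],[378,143],[395,325],[263,340]])/4.4+[170,170]
P=plane(K,R,o,px,0.008); print(P.round(4),P.mean(0)); d=(P[0]+P[1]-P[2]-P[3])[:2]; print("brkt x deg",np.degrees(np.arctan2(d[1],d[0])))
px=np.array([[238,188],[371,175],[380,264],[247,276]])/4.4+[170,170]
P=plane(K,R,o,px,0.09); print("plates",P.round(4),P.mean(0)); d=(P[0]+P[3]-P[1]-P[2])[:2]; print("y deg",np.degrees(np.arctan2(d[1],d[0]))-90)
s=r.sense(); c,Kw,Rw,ow=cap("wrist","w0.png"); print(ow-s["tcp_pos"],Rw)
E
```

```text
[327 203  11  47 287] [333.8 222.2] [[0.5227 0.0845 0.    ]]
[317 206  11   9  44] [323.2 209.2] [[0.559 0.115 0.   ]]
[301 211   9  10  42] [304.1 214.5] [[0.5424 0.169  0.    ]]
[309 240  10   8  43] [312.7 244.3] [[0.4584 0.1431 0.    ]]
[[0.5458 0.1788 0.    ]
 [0.5642 0.105  0.    ]
 [0.4661 0.0793 0.    ]
 [0.4469 0.1467 0.    ]] [0.50575512 0.12742132 0.        ]
marks long dir deg 16.350180854438744
[[0.5603 0.3927 0.008 ]
 [0.5718 0.3063 0.008 ]
 [0.4552 0.2917 0.008 ]
 [0.4433 0.3752 0.008 ]] [0.507639  0.3414813 0.008    ]
brkt x deg 7.8625903449772485
plates [[0.5299 0.3854 0.09  ]
 [0.5399 0.3058 0.09  ]
 [0.4865 0.2986 0.09  ]
 [0.4771 0.3778 0.09  ]] [0.50833233 0.34192772 0.09      ]
y deg 6.992024833815975
[ 0.07453987 -0.02662489  0.13736579] [[-3.33748034e-01 -9.02853625e-01 -2.71049041e-01]
 [-9.42662131e-01  3.19835924e-01  9.53576868e-02]
 [ 5.97187226e-04  2.87333107e-01 -9.57830532e-01]]
```

Emit:
move_arm(
  series=[
    {"grip":1,"xyz":[40,15,0],"angular":[0,0,-0.05]},
    {"grip":1,"xyz":[80,30,0],"angular":[0,0,-0.1]},
    {"grip":1,"xyz":[120,44,0],"angular":[0,0,-0.16]},
    {"grip":1,"xyz":[160,59,0],"angular":[0,0,-0.22]},
    {"grip":1,"xyz":[205,76,0],"angular":[0,0,-0.28]},
    {"grip":1,"xyz":[250,92,0],"angular":[0,0,-0.34]},
    {"grip":1,"xyz":[295,109,0],"angular":[0,0,-0.4]},
    {"grip":1,"xyz":[335,124,0],"angular":[0,0,-0.45]},
    {"grip":1,"xyz":[366,135,0],"angular":[0,0,-0.47]},
    {"grip":1,"xyz":[366,135,0],"angular":[0,0,-0.47]},
  ],
)

```text
time_s: 1.25
tcp_pos: [0.5108, 0.3373, 0.247]
ee_rot: [[0.992, 0.125, -0.0], [0.125, -0.992, -0.001], [-0.0, 0.001, -1.0]]
wrist_force: [-0.7, 0.4, -0.1]
gripper_width: 0.994
gripper_force: 0.0
```

```bash
python3 - <<'E'
from h import *
a,K,R,o=cap("wrist","w1.png"); s=r.sense(); print(s["tcp_pos"],s["ee_rot"])
hsv=cv2.cvtColor(a,cv2.COLOR_RGB2HSV)
m=cv2.inRange(hsv,(20,120,60),(35,255,255))
c=max(cv2.findContours(m,0,2)[0],key=cv2.contourArea); ap=cv2.approxPolyDP(c,6,True)[:,0]; print(ap.tolist()); print(plane(K,R,o,ap,.109).round(4))
E
```

```text
[0.50952203 0.33847223 0.24705355] [[ 9.92008222e-01  1.26171937e-01 -5.74425301e-04]
 [ 1.26171666e-01 -9.92008304e-01 -4.86360649e-04]
 [-6.31199733e-04  4.09997566e-04 -9.99999717e-01]]
[[264, 169], [257, 244], [286, 247], [296, 173]]
[[0.5408 0.3525 0.109 ]
 [0.4796 0.3513 0.109 ]
 [0.48   0.3278 0.109 ]
 [0.5408 0.328  0.109 ]]
```

View pics/w1.png

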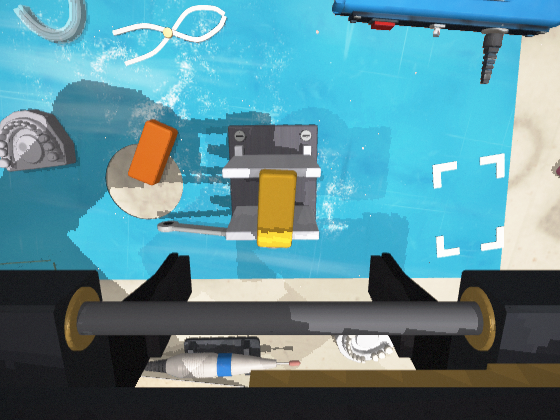

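Wrist view: the wax spans rows 169–246 and columns 258–297, and the gripper's shadow covers most of it. The front plate is at rows 232–238 and the marks are at (435–505, 157–257). The yellow width comes out at 24 mm instead of 30 mm, so I'll zoom in with the predicted box overlaid.

```bash
python3 - <<'E'
from h import *
a,K,R,o=cap("wrist"); print(K,o)
t=np.radians(7.4); c=np.array([.509,.3405])
ex=np.array([np.cos(t),np.sin(t)]); ey=np.array([-ex[1],ex[0]])
f=4; v=cv2.resize(a[110:260,190:350,::-1],None,fx=f,fy=f,interpolation=cv2.INTER_CUBIC)
def box(hx,hy,z,col,dx=0):
    P=np.array([[*(c+ex*(dx+i*hx)+ey*j*hy),z] for i,j in((1,1),(1,-1),(-1,-1),(-1,1))])
    q=(proj(K,R,o,P)-[190,110])*f; cv2.polylines(v,[q.round().astype(int)],True,col,1)
box(.031,.015,.109,(0,0,255)); box(.031,.04,.09,(0,255,0)); box(.06,.045,.008,(255,0,255))
cv2.imwrite("pics/crop2.png",v)
E
```

```text
[[365.82128827   0.         279.48859913]
 [  0.         365.82128827 213.66786334]
 [  0.           0.           1.        ]] [0.58799193 0.34811394 0.38435939]
```

View pics/crop2.png

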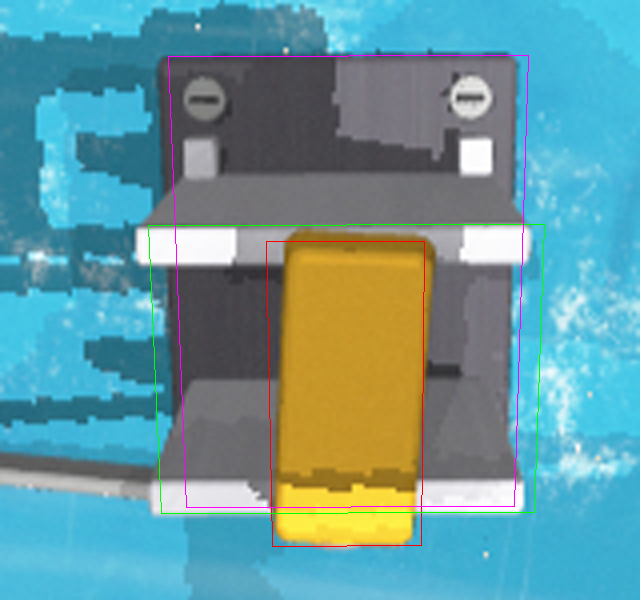

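The overlay fits: the bracket is about 2.5 mm further to +y (centre near (0.509,0.343), yaw about 8°). The wax centre is near (0.509,0.3395), with its long axis at about 4°. I'll descend to z 0.119 and stop the tips 4 mm above the wax underside so that it can be set flat.

Emit:
move_arm(
  series=[
    {"grip":1,"xyz":[0,-1,30],"angular":[0,0,0.05]},
    {"grip":1,"xyz":[0,-1,65],"angular":[0,0,0.055]},
    {"grip":1,"xyz":[0,-1,95],"angular":[0,0,0.055]},
    {"grip":1,"xyz":[0,-1,115],"angular":[0,0,0.055]},
    {"grip":1,"xyz":[0,-1,125],"angular":[0,0,0.055]},
    {"grip":1,"xyz":[0,-1,128],"angular":[0,0,0.055]},
    {"grip":1,"xyz":[0,-1,128],"angular":[0,0,0.055]},
  ],
)

```text
time_s: 2.05
tcp_pos: [0.5082, 0.3418, 0.1201]
ee_rot: [[0.997, 0.076, 0.001], [0.076, -0.997, 0.001], [0.001, -0.0, -1.0]]
wrist_force: [0.6, 0.2, 0.1]
gripper_width: 0.997
gripper_force: 0.0
```

```bash
python3 - <<'E'
from h import *
a,K,R,o=cap("wrist","w2.png"); s=r.sense(); print(s["tcp_pos"],s["wrist_force"])
E
```

```text
[0.50851509 0.3418712  0.12069662] [ 0.14161819 -0.43185597  0.32478573]
```

View pics/w2.png

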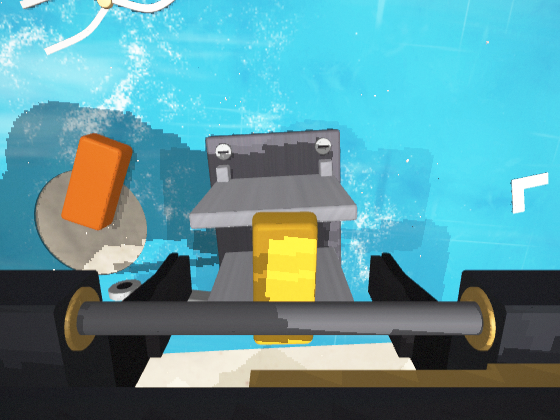

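The wax sits centrally between the fingers, about 4 px right (1.5 mm), and is parallel to them. The grip can close now.

Emit:
move_arm(
  series=[
    {"grip":1,"xyz":[0,1.5,0],"angular":[0,0,0]},
    {"grip":0.6,"xyz":[0,1.5,0],"angular":[0,0,0]},
    {"grip":0.2,"xyz":[0,1.5,0],"angular":[0,0,0]},
    {"grip":0.2,"xyz":[0,1.5,0],"angular":[0,0,0]},
    {"grip":0.2,"xyz":[0,1.5,0],"angular":[0,0,0]},
    {"grip":0.2,"xyz":[0,1.5,0],"angular":[0,0,0]},
    {"grip":0.2,"xyz":[0,1.5,0],"angular":[0,0,0]},
    {"grip":0.2,"xyz":[0,1.5,0],"angular":[0,0,0]},
  ],
)

```text
time_s: 2.9
tcp_pos: [0.5084, 0.3395, 0.1195]
ee_rot: [[0.997, 0.075, -0.0], [0.075, -0.997, -0.0], [-0.0, 0.0, -1.0]]
wrist_force: [0.4, -0.3, -0.2]
gripper_width: 0.449
gripper_force: 0.0
```

Emit:
move_arm(
  series=[
    {"grip":0,"xyz":[0,0,0],"angular":[0,0,0]},
    {"grip":0,"xyz":[0,0,0],"angular":[0,0,0]},
    {"grip":0,"xyz":[0,0,0],"angular":[0,0,0]},
    {"grip":0,"xyz":[0,0,0],"angular":[0,0,0]},
    {"grip":0,"xyz":[0,0,0],"angular":[0,0,0]},
  ],
)

```text
time_s: 3.4
tcp_pos: [0.5083, 0.3395, 0.1195]
ee_rot: [[0.997, 0.075, -0.0], [0.075, -0.997, -0.0], [-0.0, 0.0, -1.0]]
wrist_force: [0.4, 0.2, -0.2]
gripper_width: 0.345
gripper_force: 30.0
```

Gripped at 30 mm. I lift it and take a first-principles look at the marks from above.

Emit:
move_arm(
  series=[
    {"grip":0,"xyz":[0,0,-10],"angular":[0,0,0]},
    {"grip":0,"xyz":[0,0,-25],"angular":[0,0,0]},
    {"grip":0,"xyz":[0,0,-45],"angular":[0,0,0]},
    {"grip":0,"xyz":[0,20,-60],"angular":[0,0,0]},
    {"grip":0,"xyz":[0,50,-70],"angular":[0,0,-0.03]},
    {"grip":0,"xyz":[0,80,-70],"angular":[0,0,-0.09]},
    {"grip":0,"xyz":[0,110,-70],"angular":[0,0,-0.14]},
    {"grip":0,"xyz":[0,140,-70],"angular":[0,0,-0.18]},
    {"grip":0,"xyz":[-9,170,-70],"angular":[0,0,-0.21]},
    {"grip":0,"xyz":[-18,195,-70],"angular":[0,0,-0.21]},
  ],
)

```text
time_s: 4.4
tcp_pos: [0.5044, 0.1412, 0.1901]
ee_rot: [[0.96, 0.281, -0.0], [0.281, -0.96, -0.0], [-0.0, 0.0, -1.0]]
wrist_force: [0.5, -0.3, 0.1]
gripper_width: 0.347
gripper_force: 30.0
```

```bash
python3 - <<'E'
from h import *
for i in range(4): r.capture("wrist")
a,K,R,o=cap("wrist","w3.png"); s=r.sense(); print(s["tcp_pos"],s["ee_rot"][:,0],s["gripper_width"])
m=((a.min(2)>200)*255).astype(np.uint8)
n,l,st,ce=cv2.connectedComponentsWithStats(m)
for i in range(1,n):
    if st[i][4]>60: print(st[i],ce[i].round(1),plane(K,R,o,ce[i],0).round(4))
E
```

```text
[0.50530934 0.14347069 0.19023594] [0.95975153 0.28084778 0.00123826] 0.3443488207853107
[  351     0   209   274 28494] [456.8 136.7] [[0.5983 0.0073 0.    ]]
[ 458    0   91   42 1193] [508.7  19. ] [[0.6959 0.0056 0.    ]]
[501   0  18  12  62] [508.1   6.2] [[0.7042 0.0102 0.    ]]
[343 107  31  54 974] [357.3 130.5] [[0.5788 0.0932 0.    ]]
[252 137   7  28 138] [254.9 150.3] [[0.5371 0.1747 0.    ]]
[308 136  29  29 427] [326.1 145.8] [[0.5586 0.1152 0.    ]]
[ 336  158   62   71 2120] [364.5 196.5] [[0.5246 0.0667 0.    ]]
[402 181  10  13  61] [406.  187.5] [[0.5432 0.0332 0.    ]]
[313 224  21  26 310] [326.1 238.9] [[0.4751 0.0876 0.    ]]
[357 235  21   6  77] [366.7 237.5] [[0.4873 0.0508 0.    ]]
[  19  241  194   60 3880] [ 79.5 267.5] [[0.3793 0.3099 0.    ]]
[355 248  21  21 372] [365.1 258.7] [[0.4663 0.0447 0.    ]]
[269 353  66  16 630] [302.3 362.9] [[0.3344 0.0676 0.    ]]
```

View pics/w3.png

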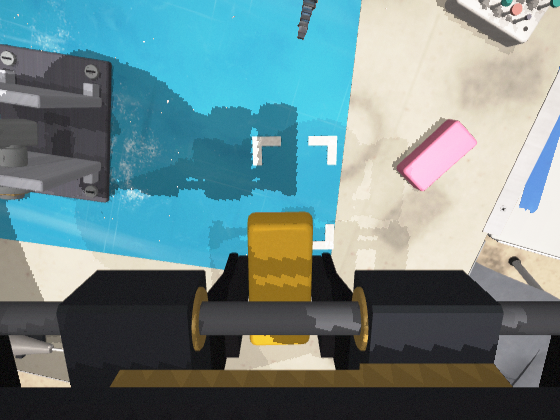

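The marks are visible: outer corners TL (252,137), TR (337,136) and BR (335,249), square with the tool, with the wax held straight between the pads.

```bash
python3 - <<'E'
from h import *
a,K,R,o=cap("wrist"); s=r.sense()
P=plane(K,R,o,[[251.5,136.5],[337,136],[334.5,249.5]],0); print(P.round(4)); print(np.linalg.norm(P[0]-P[1]),np.linalg.norm(P[1]-P[2]))
c=(P[0]+P[2])/2; d=P[1]-P[2]; print(c,np.degrees(np.arctan2(d[1],d[0])))
Q=s["ee_rot"].T@(c-s["tcp_pos"]); print("tool shift mm",Q*1000, s["tcp_pos"],np.degrees(np.arctan2(s["ee_rot"][1,0],s["ee_rot"][0,0])))
for z in (.17+.0,):
  print("wax top", plane(K,R,o,[[249,214],[312,214],[249,345],[312,345]],s["tcp_pos"][2]-.01).round(4))
E
```

```text
[[0.5482 0.1815 0.    ]
 [0.5697 0.1095 0.    ]
 [0.4674 0.0771 0.    ]]
0.0751696479860335 0.10727443582608799
[0.50777264 0.12927602 0.        ] 17.57656181492039
tool shift mm [ -2.0748329   14.82483511 190.04470357] [0.50540214 0.14398001 0.19005063] 16.351462900567398
wax top [[0.5349 0.1652 0.1801]
 [0.5424 0.1398 0.1801]
 [0.4726 0.1486 0.1801]
 [0.4809 0.1201 0.1801]]
```

Emit:
move_arm(
  series=[
    {"grip":0,"xyz":[-3,15,15],"angular":[0,0,0]},
    {"grip":0,"xyz":[-3,15,45],"angular":[0,0,0]},
    {"grip":0,"xyz":[-3,15,80],"angular":[0,0,0]},
    {"grip":0,"xyz":[-3,15,110],"angular":[0,0,0]},
    {"grip":0,"xyz":[-3,15,135],"angular":[0,0,0]},
    {"grip":0,"xyz":[-3,15,148],"angular":[0,0,0]},
    {"grip":0,"xyz":[-3,15,155],"angular":[0,0,0]},
    {"grip":0,"xyz":[-3,15,158.5],"angular":[0,0,0]},
    {"grip":0,"xyz":[-3,15,160],"angular":[0,0,0]},
    {"grip":0,"xyz":[-3,15,160],"angular":[0,0,0]},
  ],
)

```text
time_s: 5.7
tcp_pos: [0.5068, 0.1289, 0.0301]
ee_rot: [[0.96, 0.282, 0.001], [0.282, -0.96, 0.001], [0.001, -0.0, -1.0]]
wrist_force: [0.9, -0.0, -0.5]
gripper_width: 0.348
gripper_force: 30.0
```

Emit:
move_arm(
  series=[
    {"grip":0,"xyz":[0,0,0.7],"angular":[0,0,0]},
    {"grip":0,"xyz":[0,0,1],"angular":[0,0,0]},
    {"grip":0,"xyz":[0,0,1],"angular":[0,0,0]},
  ],
)

```text
time_s: 6.0
tcp_pos: [0.5069, 0.1288, 0.0294]
ee_rot: [[0.959, 0.282, 0.001], [0.282, -0.959, 0.001], [0.002, -0.0, -1.0]]
wrist_force: [-1.0, 0.7, 4.5]
gripper_width: 0.349
gripper_force: 30.0
```

Touching (4.5 N up). Release.

Emit:
move_arm(
  series=[
    {"grip":0.4,"xyz":[0,0,0],"angular":[0,0,0]},
    {"grip":0.6,"xyz":[0,0,0],"angular":[0,0,0]},
    {"grip":0.6,"xyz":[0,0,0],"angular":[0,0,0]},
    {"grip":0.6,"xyz":[0,0,0],"angular":[0,0,0]},
    {"grip":0.6,"xyz":[0,0,-3],"angular":[0,0,0]},
    {"grip":0.6,"xyz":[0,0,-10],"angular":[0,0,0]},
    {"grip":0.6,"xyz":[0,0,-35],"angular":[0,0,0]},
    {"grip":0.6,"xyz":[0,0,-75],"angular":[0,0,0]},
    {"grip":0.6,"xyz":[0,0,-115],"angular":[0,0,0]},
    {"grip":0.6,"xyz":[0,0,-150],"angular":[0,0,0]},
  ],
)

```text
time_s: 7.0
tcp_pos: [0.5065, 0.1285, 0.1813]
ee_rot: [[0.96, 0.282, 0.002], [0.282, -0.96, 0.001], [0.002, -0.0, -1.0]]
wrist_force: [1.1, -0.4, 0.0]
gripper_width: 0.601
gripper_force: 0.0
```

```bash
python3 - <<'E'
from h import *
for i in range(4): r.capture("top")
a,K,R,o=cap("wrist"); s=r.sense(); print(s["tcp_pos"],s["ee_rot"][:,0],s["gripper_width"])
t,Kt,Rt,ot=cap("top")
v=cv2.resize(t[180:275,190:350,::-1],None,fx=3,fy=3,interpolation=cv2.INTER_CUBIC)
b=np.zeros((420+285,560,3),np.uint8); b[:420]=a[:,:,::-1]; b[420:,:480]=v
cv2.imwrite("pics/w4.png",cv2.resize(b,None,fx=.85,fy=.85,interpolation=cv2.INTER_AREA))
E
```

```text
[0.50583142 0.12824345 0.17856127] [ 9.59706116e-01  2.81005517e-01 -2.64443783e-04] 0.5965096561095031
```

View pics/w4.png

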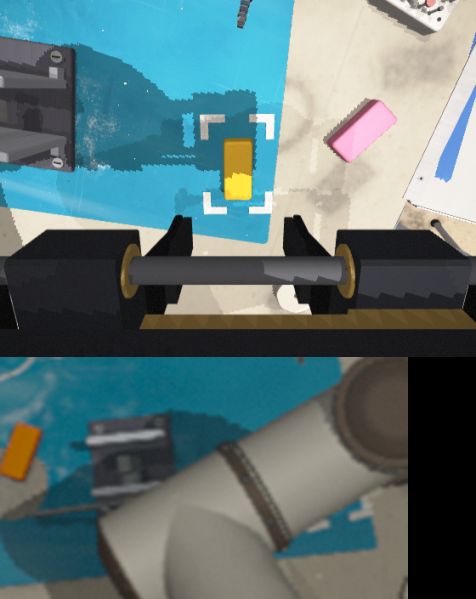

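The wax lies centred and straight inside the four marks. The top view shows the head in the gap, with the spanner running off to the left. Next I go above the bracket.

Emit:
move_arm(
  series=[
    {"grip":0.6,"xyz":[8,-25,-10],"angular":[0,0,0.02]},
    {"grip":0.6,"xyz":[18,-58,-20],"angular":[0,0,0.05]},
    {"grip":0.6,"xyz":[28,-91,-20],"angular":[0,0,0.08]},
    {"grip":0.6,"xyz":[39,-127,-20],"angular":[0,0,0.11]},
    {"grip":0.6,"xyz":[50,-162,-20],"angular":[0,0,0.14]},
    {"grip":0.6,"xyz":[58,-188,-20],"angular":[0,0,0.145]},
    {"grip":0.6,"xyz":[62,-201,-20],"angular":[0,0,0.145]},
    {"grip":0.6,"xyz":[63,-205,-20],"angular":[0,0,0.145]},
    {"grip":0.6,"xyz":[63,-205,-20],"angular":[0,0,0.145]},
  ],
)

```text
time_s: 8.2
tcp_pos: [0.5088, 0.3424, 0.1975]
ee_rot: [[0.99, 0.14, -0.002], [0.14, -0.99, -0.002], [-0.002, 0.001, -1.0]]
wrist_force: [0.6, 0.1, 0.1]
gripper_width: 0.603
gripper_force: 0.0
```

```bash
python3 - <<'E'
from h import *
for i in range(2): r.capture("wrist")
a,K,R,o=cap("wrist"); s=r.sense(); print(s["tcp_pos"],s["ee_rot"][:,0],o)
f=4.5
x0,y0=190,110
v=cv2.resize(a[y0:y0+130,x0:x0+170,::-1],None,fx=f,fy=f,interpolation=cv2.INTER_CUBIC)
c=np.array([.509,.343]); ex=np.array([np.cos(.14),np.sin(.14)]); ey=np.array([-ex[1],ex[0]])
P=np.array([[*(c+ex*i*.031+ey*j*.04),.09] for i,j in((1,1),(1,-1),(-1,-1),(-1,1))])
cv2.polylines(v,[((proj(K,R,o,P)-[x0,y0])*f).round().astype(int)],True,(0,255,0),1)
ts=np.array([*c,.062]); n=np.array([*ex,0]);l=np.array([*ey,0]);u=np.array([0,0,1.])
tl=.3; u2=np.cos(tl)*u+np.sin(tl)*l; l2=np.cos(tl)*l-np.sin(tl)*u
P=np.array([ts+u2*.018+n*i*.009+l2*j*.007 for i,j in((1,1),(1,-1),(-1,-1),(-1,1))])
cv2.polylines(v,[((proj(K,R,o,P)-[x0,y0])*f).round().astype(int)],True,(0,0,255),1)
E1=ts-n*.038+(l*np.cos(tl)-u*np.sin(tl))*.112; print("spanner end",E1,proj(K,R,o,E1))
cv2.imwrite("pics/w5.png",v)
E
```

```text
[0.50915064 0.34163393 0.19851769] [ 9.90341759e-01  1.38646721e-01 -5.36048732e-04] [0.58742555 0.35234101 0.33551011]
spanner end [0.456441   0.44364818 0.02890174] [[158.06924503 240.26408811]]
```

View pics/w5.png

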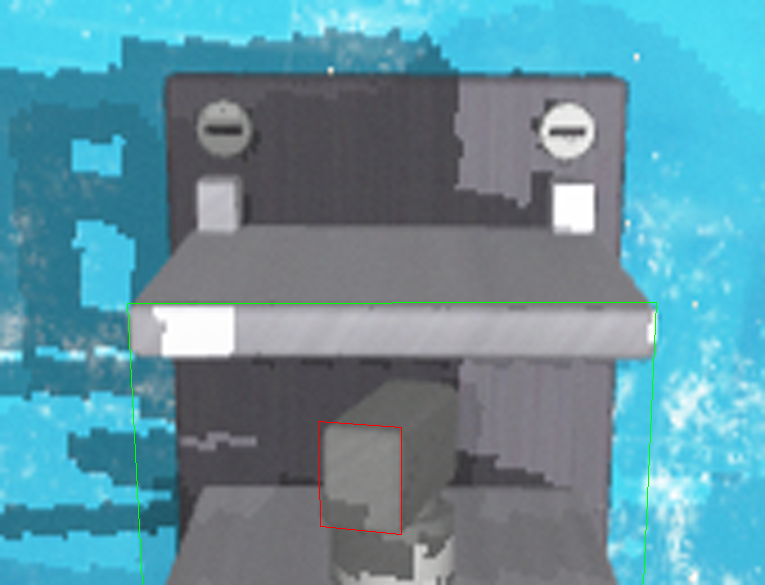

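The overlay matches: the head's top face is at (320–402, 420–530) in the crop, with the bracket at (0.509,0.343) and yaw 8°. I'll descend with a +4 mm x shift to keep the pads clear of the collar.

Emit:
move_arm(
  series=[
    {"grip":0.6,"xyz":[4,-1.5,20],"angular":[0,0,0]},
    {"grip":0.6,"xyz":[4,-1.5,45],"angular":[0,0,0]},
    {"grip":0.6,"xyz":[4,-1.5,70],"angular":[0,0,0]},
    {"grip":0.6,"xyz":[4,-1.5,90],"angular":[0,0,0]},
    {"grip":0.6,"xyz":[4,-1.5,110],"angular":[0,0,0]},
    {"grip":0.6,"xyz":[4,-1.5,123],"angular":[0,0,0]},
    {"grip":0.6,"xyz":[4,-1.5,130],"angular":[0,0,0]},
    {"grip":0.6,"xyz":[4,-1.5,130],"angular":[0,0,0]},
    {"grip":0.6,"xyz":[4,-1.5,130],"angular":[0,0,0]},
  ],
)

```text
time_s: 9.25
tcp_pos: [0.5135, 0.3452, 0.0694]
ee_rot: [[0.99, 0.14, 0.001], [0.14, -0.99, 0.001], [0.001, -0.001, -1.0]]
wrist_force: [0.1, 0.1, -1.0]
gripper_width: 0.6
gripper_force: 0.0
```

Emit:
move_arm(
  series=[
    {"grip":0.3,"xyz":[0,1,1],"angular":[0,0,0]},
    {"grip":0,"xyz":[0,1,1],"angular":[0,0,0]},
    {"grip":0,"xyz":[0,1,1],"angular":[0,0,0]},
    {"grip":0,"xyz":[0,1,1],"angular":[0,0,0]},
    {"grip":0,"xyz":[0,1,1],"angular":[0,0,0]},
    {"grip":0,"xyz":[0,1,1],"angular":[0,0,0]},
    {"grip":0,"xyz":[0,1,1],"angular":[0,0,0]},
    {"grip":0,"xyz":[0,1,1],"angular":[0,0,0]},
    {"grip":0,"xyz":[0,1,1],"angular":[0,0,0]},
    {"grip":0,"xyz":[0,1,1],"angular":[0,0,0]},
  ],
)

```text
time_s: 10.25
tcp_pos: [0.5132, 0.3441, 0.0679]
ee_rot: [[0.99, 0.14, 0.0], [0.14, -0.99, 0.0], [0.001, -0.0, -1.0]]
wrist_force: [-1.0, 0.2, 4.0]
gripper_width: 0.158
gripper_force: 30.0
```

```bash
python3 - <<'E'
from h import *
a,K,R,o=cap("wrist","w6.png"); s=r.sense(); print(s["tcp_pos"],s["wrist_force"],s["moment"],s["gripper_width"]*87,s["gripper_force"])
S,Ks,Rs,os_=cap("scene","s6.png"); t,Kt,Rt,ot=cap("top","t6.png")
c=np.array([.509,.343]); ex=np.array([np.cos(.14),np.sin(.14)]); ey=np.array([-ex[1],ex[0]])
n=np.array([*ex,0]);l=np.array([*ey,0]);u=np.array([0,0,1.])
vs=[]
for nm,im,KK,RR,oo in(("wrist",a,K,R,o),("scene",S,Ks,Rs,os_),("top",t,Kt,Rt,ot)):
    pts=[proj(KK,RR,oo,np.array([*c,.062])-n*.038+(l*np.cos(q)-u*np.sin(q))*.112)[0] for q in(.3,.15,0)]
    print(nm,np.round(pts,1).tolist())
    v=im[:,:,::-1].copy(); x,y=map(int,pts[1]); x=min(max(x,70),490);y=min(max(y,50),370)
    v=cv2.resize(v[y-50:y+50,x-65:x+65],None,fx=4,fy=4,interpolation=cv2.INTER_CUBIC)
    for p,col in zip(pts,((0,0,255),(0,255,255),(0,255,0))): cv2.circle(v,tuple(((p-[x-65,y-50])*4).astype(int).tolist()),3,col,-1)
    vs.append(v)
cv2.imwrite("pics/c6.png",cv2.resize(np.vstack(vs),None,fx=.5,fy=.5,interpolation=cv2.INTER_AREA))
E
```

```text
[0.51319637 0.34414543 0.0679082 ] [-0.58290304  1.02038592  4.14747414] [ 0.00881826  0.37106541 -0.06133039] 13.959702693006856 29.956515157828107
wrist [[88.0, 331.3], [64.8, 350.2], [42.1, 373.1]]
scene [[243.0, 274.4], [241.9, 269.9], [241.4, 264.6]]
top [[204.4, 241.4], [202.1, 241.2], [200.6, 240.8]]
```

View pics/c6.png

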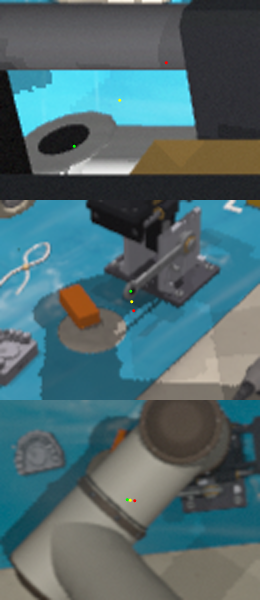

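The opening is 14.0 mm, exactly across the flats. The spanner eye sits at the 0 rad marker in both the wrist view (about (65,138) in the crop) and the scene view, so the bolt is upright. I'll hold, then hand in.

Emit:
move_arm(
  series=[
    {"grip":0,"xyz":[0,0,0],"angular":[0,0,0]},
    {"grip":0,"xyz":[0,0,0],"angular":[0,0,0]},
    {"grip":0,"xyz":[0,0,0],"angular":[0,0,0]},
    {"grip":0,"xyz":[0,0,0],"angular":[0,0,0]},
    {"grip":0,"xyz":[0,0,0],"angular":[0,0,0]},
    {"grip":0,"xyz":[0,0,0],"angular":[0,0,0]},
  ],
)

```text
time_s: 11.0
tcp_pos: [0.5132, 0.3442, 0.068]
ee_rot: [[0.99, 0.14, 0.001], [0.14, -0.99, 0.001], [0.001, -0.0, -1.0]]
wrist_force: [-1.8, -0.0, 5.1]
gripper_width: 0.155
gripper_force: 30.0
```

```bash
python3 -c "
from h import *
s=r.sense();print(s['gripper_width']*87,s['gripper_force'],s['wrist_force']);print(r.finish_job())"
```

```text
13.50382805708269 29.956787021365017 [-1.81285821 -0.01548044  5.09884498]
the job is handed in; nothing more can be done
None
```

I handed the job in at about 11 s: the wax lies flat inside the four corner marks, and the gripper is still holding the bolt head at 30 N with its flats upright and the spanner level; no verdict was returned.

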